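Clear the staining bench: cups, dropper bottles and forceps back to their places

TASK

The bench has been left in a muddle after a staining session, so put everything back where it belongs: the two specimen cups down in the wells of the cup carrier, the larger stain bottle and the smaller oil bottle each down in the well of the bottle stand that fits it, and the forceps flat in the metal instrument tray. Set the cups and bottles down upright and fully home, without dropping or tipping any over, and leave the timer and the pen where they lie.

Things in the scene. Friction and masses are not known exactly. Their poses are not given: they have to be found in the camera images.
- specimen_cup_a: A specimen cup with a yellow screw lid, 67 mm tall: lid 62 mm across, from 54 to 67 mm up; clear body tapering from 54 mm under the lid to 46 mm at the foot; 25 to 50 g. Stands upright, to be taken by the lid. Origin: centre of the underside, z up. The two cups are alike.
- specimen_cup_b: The second specimen cup with a yellow screw lid, 67 mm tall: lid 62 mm across, from 54 to 67 mm up; clear body tapering from 54 mm under the lid to 46 mm at the foot; 25 to 50 g. Stands upright, to be taken by the lid. Origin: centre of the underside, z up. The two cups are alike.
- stain_bottle: The larger dropper bottle (stain): brown glass with a black dropper, 102 mm tall, body 34 mm across and straight-sided from 2 to 45 mm up, then a shoulder and the slim soft dropper; about 45 g. Stands upright; take it by the body. Origin: centre of the underside, z up.
- oil_bottle: The smaller dropper bottle (immersion oil): amber, black dropper, 86 mm tall, body 27 mm across and straight-sided from 2 to 35 mm up, then a shoulder; a firm collar 19 mm across from 45 to 59 mm up, the slim soft dropper above it; about 30 g. Stands upright; take it by the body or the collar. Origin: centre of the underside, z up.
- forceps: Steel forceps lying flat, 123 mm long, 15 mm wide, 8 mm thick, about 22 g. Origin: middle of the underside; y runs along the length (points at +y), x across the two arms, z up. Take it across its width at the middle.
- cup_carrier: Fixed white well tray, 156 x 80 mm (x, y), deck 36 mm high; two large round wells for the cups, centres at x = -38 and +38 mm, y = 0, 65 mm across at the deck, tapering to 51 mm at the floor 4 mm above the bench (a seated cup's origin is 4 mm up, its lid 22 mm above the deck). Seated lids are 14 mm apart: close the fingers across the row, along y. Origin: centre of the underside; z up.
- bottle_stand: Fixed white well tray, 124 x 66 mm (x, y), deck 32 mm high; two smaller wells: wide at x = -30 mm (51 mm across at the deck, 38 mm below 16 mm up) for the stain bottle, narrow at x = +30 mm (43, then 30 mm) for the oil bottle; the stain bottle does not go down the narrow one. y = 0. Floors 4 mm above the bench (a seated bottle's origin is 4 mm up). Origin: centre of the underside; z up.
- instrument_tray: Shallow open tray of bright metal with a rolled rim, fixed, 160 x 80 mm (x by y), 22 mm high, floor and walls 3 mm thick, so 154 x 74 mm inside. Origin: centre of the underside, z up; x along its length.
- lab_timer: Bystander: white bench timer with three buttons, 62 x 66 x 20 mm, lying near the front right corner. Origin: centre of the underside.
- ball_pen: Bystander: red ball pen, 145 mm long, lying on the right beside the big centrifuge. Origin: middle of the underside.

How it is judged:
At the end, for the whole second after the job is handed in: A cup in each carrier well, stain bottle in the wide and oil bottle in the narrow well: within 10 mm of the well's centre, underside under 9 mm up, upright to 0.1 rad. Forceps flat on the tray's floor, middle within 22 mm along, 32 mm across. All at rest (((x of specimen_cup_a in the frame of cup_carrier between -0.048 and -0.028 m and y of specimen_cup_a in the frame of cup_carrier between -0.01 and 0.01 m and z of each of specimen_cup_a, specimen_cup_b in the frame of cup_carrier below 0.009 m and angle between each of specimen_cup_a, specimen_cup_b's own z axis and vertical below 0.1 rad and x of specimen_cup_b in the frame of cup_carrier between 0.028 and 0.048 m and y of specimen_cup_b in the frame of cup_carrier between -0.01 and 0.01 m) or (x of specimen_cup_b in the frame of cup_carrier between -0.048 and -0.028 m and y of specimen_cup_b in the frame of cup_carrier between -0.01 and 0.01 m and z of each of specimen_cup_b, specimen_cup_a in the frame of cup_carrier below 0.009 m and angle between each of specimen_cup_b, specimen_cup_a's own z axis and vertical below 0.1 rad and x of specimen_cup_a in the frame of cup_carrier between 0.028 and 0.048 m and y of specimen_cup_a in the frame of cup_carrier between -0.01 and 0.01 m)) and x of stain_bottle in the frame of bottle_stand between -0.04 and -0.02 m and y of stain_bottle in the frame of bottle_stand between -0.01 and 0.01 m and z of each of stain_bottle, oil_bottle in the frame of bottle_stand below 0.009 m and angle between each of stain_bottle, oil_bottle's own z axis and vertical below 0.1 rad and x of oil_bottle in the frame of bottle_stand between 0.02 and 0.04 m and y of oil_bottle in the frame of bottle_stand between -0.01 and 0.01 m and x of forceps in the frame of instrument_tray between -0.022 and 0.022 m and y of forceps in the frame of instrument_tray between -0.032 and 0.032 m and z of forceps in the frame of instrument_tray below 0.009 m and angle between forceps's own z axis and vertical below 0.12 rad and linear speed of each of specimen_cup_a, specimen_cup_b, stain_bottle, oil_bottle, forceps below 0.02 m/s); the robot touches nothing.
It fails at once if a cup or bottle is tipped over (angle between any of specimen_cup_a, specimen_cup_b, stain_bottle, oil_bottle's own z axis and vertical above 0.7 rad).
It fails at once if a cup or bottle is dropped (falls free faster than 0.8 m/s, a fall of more than 30 mm) ((linear speed of specimen_cup_a above 0.8 m/s and contact force between the fingers and specimen_cup_a below 0.05 N) or (linear speed of specimen_cup_b above 0.8 m/s and contact force between the fingers and specimen_cup_b below 0.05 N) or (linear speed of stain_bottle above 0.8 m/s and contact force between the fingers and stain_bottle below 0.05 N) or (linear speed of oil_bottle above 0.8 m/s and contact force between the fingers and oil_bottle below 0.05 N)).
It fails at once if the timer or the pen is pushed more than 40 mm from its place (distance of any of lab_timer, ball_pen from where it was at the start of the episode above 0.04 m).
It also fails if it takes over 122 s, if anything falls off the work surface, if the arm or the gripper's body presses on something with over 40 N, if the wrist force passes 120 N, or if a joint passes its speed limit or range.

ROBOT

A 6-joint arm with a two-finger parallel gripper is mounted at the origin on a cart in front of the work surface, level with it; the furniture and walls round the work are solid. World frame = base frame: x ahead of the robot, y to its left, z up, the work surface at z = 0. Lengths are in m, angles in rad, forces in N, time in s.
With the tool pointing down it reaches from about 0.35 to 0.975 m from the base axis. Payload 4.9 kg.
Tool frame: the origin (TCP) lies midway between the tips of the shut fingers; the grasp point (between the pads) lies 19 mm behind it; z points along the fingers, y is the line along which they close (so a half turn about z gives the same grasp; the last joint's range is limited). The gripper opens to 85 mm and grips with 20 to 120 N. Pads are 22 mm wide; open, the fingers measure 114 mm over their backs; the gripper's body (76 mm by 85 mm) begins 54 mm behind the grasp point. The pads swing forward as they close: fully open they stand 13 mm farther back than shut.
Start: joints at [-1.321, 0.053, 1.613, -0, 1.476, -0.119], TCP at [0.225, -0.583, 0.231] pointing down, gripper open.
Joint ranges: [-3.01, 3.01], [-1.01, 2.22], [0.06, 2.58], [-1.02, 4.17], [0.09, 2.62], [-3.14, 3.14]. Speed limits (rad/s): [2.57, 2.57, 3.14, 3.14, 3.14, 3.14].

INTERFACE

Orientations are given as a unit quaternion [x, y, z, w].
In Python, from plant import bot gives the robot as it stands.
- The arm moves only by the shell command python3 -m pendant 'ROWS'. ROWS is JSON, a list of rows, each an object of numbers: "wx", "wy", "wz": the turn, a rotation vector about the tool's x, y, z in degrees; "dx", "dy", "dz": the shift along the tool's x, y, z in m; "jaw": the opening, from 0 (shut) to 1 (fully open). A call has exactly 8 rows; each row is the pose to reach, as a shift and turn from the pose commanded when the call began, along the tool's axes at that moment; what a row does not reach only later rows make up. A row lasts 1/10 s, in which the tool goes at most 50 mm and 8.59 degrees, less where a joint would pass 70% of its speed; a pose out of reach is approached as far as the arm can. A call with a gripper value outside its range is refused whole. The fingers move at their own pace and stop on an object; the grip force is fixed at half the most. Time passes only in rows, so rows that repeat a pose let the fingers close, or fill a call up. It gives the time, the measured TCP pose, the force, the opening and the grip force at its end, in the units of the state.
- bot.get_obs(): the state, without advancing time (a new reading comes with each control period).
- bot.read_camera(name): name is "scene" or "top" or "wrist"; returns a dict with "pixels" (384x512x3 uint8, red, green, blue), "depth" (384x512 float32, m along the optical axis (not along the pixel's ray), 0 where there is no reading), "camera_matrix" (3x3 intrinsics, pixels), "dist_coeffs" ([k1, k2, p1, p2, k3] as OpenCV has them; the pictures are not rectified), "xyz" and "orientation" of the camera in the world. Camera axes: x right, y up, looking along -z (the intrinsics and any distortion apply to the point x, -y, -z); pixel columns grow to the right and rows downward; lengths in m; the calibration is good to about 2 mm. A picture is of the moment at which its call begins.
- bot.hand_in(): hands the job in; it is judged then, once.
Trained networks look in a picture, given as the dict that the camera call returned (one of the last four; its "shot" number tells which), for a name from the list of things; names that differ only in an ending like _2 or _b are one class to them, and where a whole thing is asked for, a point or a joint stands for the part that bears it (a point fixed in the world has none). Each returns a list of dicts, best first, with "score" (0 to 1); they miss things now and then, are a little off and sometimes report something else, mostly with a low value. They report only what shows in the picture. A call takes as long as a camera call.
- bot.look_for(picture, label): "point" ([column, row] in pixels, amid what is visible of it).
- bot.regions_of(picture, label): "pixels" (384x512 bool, what is visible of it) and "point" ([column, row] in pixels, amid what is visible of it).
The state is a dict: "clock": time; "joint_pos": joint angles; "joint_vel": joint speeds; "tau": joint torques, N m; "eef_pos": TCP position; "eef_rot": TCP orientation; "wrist_force": force on the tool from outside, world axes, zero at the start; "torque": the same for the moment, N m; "opening": opening from 0.0 (shut) to 1.0 (fully open); "grasp_force": force on a finger pad.
Only numpy, scipy, OpenCV 4.12 (cv2) and the standard library are available. Lean on these libraries where they do the work, as an engineer would, in place of code of your own. Each camera call takes 0.05 s, during which the arm holds its last target. There are 200 camera calls.

## Working session

There is one attempt and no reset: what is moved stays moved. The work goes in short steps, Python scripts to look and compute and a shell command to move; the robot and the scene stay as the last step left them, time stands still between calls to the robot, and variables do not carry over. Pictures are saved under pics/ and viewed, at most 14 in all, crops included, and the job is handed in when it is done.

```bash
ls; mkdir -p pics
cat > h.py <<'E'
import numpy as np, cv2
from scipy.spatial.transform import Rotation as R
from plant import bot
def cloud(p):
    h,w=p["depth"].shape
    uv=np.stack(np.meshgrid(np.arange(w),np.arange(h)),-1).reshape(-1,1,2).astype(np.float64)
    n=cv2.undistortPoints(uv,np.array(p["camera_matrix"]),np.array(p["dist_coeffs"])).reshape(h,w,2)
    d=p["depth"]
    c=np.stack([n[...,0]*d,-n[...,1]*d,-d],-1)
    return c@R.from_quat(p["orientation"]).as_matrix().T+np.array(p["xyz"])
def save(p,f): cv2.imwrite("pics/"+f,p["pixels"][...,::-1])
NAMES=["specimen_cup_a","stain_bottle","oil_bottle","forceps","cup_carrier","bottle_stand","instrument_tray","lab_timer","ball_pen"]
E
python3 - <<'E'
from h import *
for c in ["top","scene"]:
    p=bot.read_camera(c); save(p,c+"0.png"); X=cloud(p)
    print(c,np.round(p["xyz"],3))
    for n in NAMES:
        for r in bot.regions_of(p,n)[:3]:
            m=r["pixels"]&(p["depth"]>0)
            if m.sum()<5: print(n,"few",r["score"]);continue
            q=X[m]; 
            top=q[q[:,2]>np.percentile(q[:,2],95)-.006]
            rc=cv2.minAreaRect((q[:,:2]*1000).astype(np.float32))
            print(n,round(r["score"],2),np.round(r["point"]),m.sum(),"med",np.round(np.median(q,0),3),"topmid",np.round((top.min(0)+top.max(0))/2,3),"rect",np.round(rc[0]),np.round(rc[1]),round(rc[2]))
print(bot.get_obs())
E
```

```text
pics
top [0.35  0.02  1.015]
specimen_cup_a 0.93 [298. 225.] 758 med [ 0.433 -0.044  0.067] topmid [ 0.434 -0.044  0.068] rect [433. -48.] [69. 60.] 88
specimen_cup_a 0.74 [351. 243.] 711 med [ 0.4   -0.145  0.067] topmid [ 0.399 -0.146  0.068] rect [ 400. -146.] [57. 58.] 44
stain_bottle 0.73 [344. 147.] 2795 med [ 0.618 -0.152  0.003] topmid [ 0.617 -0.149  0.023] rect [ 617. -150.] [ 82. 165.] 85
stain_bottle 0.69 [145. 242.] 295 med [0.405 0.264 0.053] topmid [0.407 0.27  0.099] rect [424. 382.] [261.  36.] 81
stain_bottle 0.24 [251. 226.] 162 med [0.435 0.055 0.042] topmid [0.439 0.056 0.084] rect [439.  57.] [31. 27.] 37
oil_bottle 0.61 [250. 227.] 153 med [0.435 0.055 0.043] topmid [0.439 0.056 0.084] rect [437.  56.] [26. 25.] 27
forceps 0.46 [210. 259.] 19 med [0.373 0.145 0.007] topmid [0.382 0.144 0.009] rect [381. 146.] [31.  7.] 18
forceps 0.19 [268. 142.] 3164 med [0.617 0.013 0.033] topmid [0.62  0.014 0.037] rect [620.  14.] [ 95. 164.] 84
cup_carrier 0.64 [269. 142.] 3113 med [0.618 0.013 0.033] topmid [0.62  0.014 0.037] rect [628.  14.] [ 93. 178.] 85
bottle_stand 
[... 1912 characters left out ...]
12.] 55
{'clock': 1.0, 'joint_pos': array([-1.32101101e+00,  5.27107105e-02,  1.61285886e+00,  1.52689664e-05,
        1.47600757e+00, -1.19012734e-01]), 'joint_vel': array([ 0.00108431,  0.00078366, -0.00085617, -0.0001891 ,  0.00074482,
        0.00070598]), 'tau': array([-1.79784238e-03, -3.93694746e+01, -3.70477867e+01, -3.94439976e-04,
        4.39857367e-04, -3.10251664e-06]), 'eef_pos': array([ 0.22530537, -0.58297428,  0.23132153]), 'eef_rot': array([9.83046752e-01, 1.83355072e-01, 8.09084957e-06, 7.24434097e-06]), 'wrist_force': array([-0.06240255, -0.41441987, -0.01875217]), 'torque': array([ 0.00286577, -0.02285881,  0.05751724]), 'grasp_force': 0.0, 'opening': 0.9995263203840631}
```

```bash
python3 -c "
import cv2
a=cv2.imread('pics/top0.png')[80:330,80:460]; cv2.imwrite('pics/t.png',cv2.resize(a,None,fx=2.1,fy=2.1,interpolation=2))
b=cv2.imread('pics/scene0.png')[100:380,100:450];cv2.imwrite('pics/s.png',cv2.resize(b,None,fx=2,fy=2,interpolation=2))"
```

```text
(no output)
```

View pics/t.png

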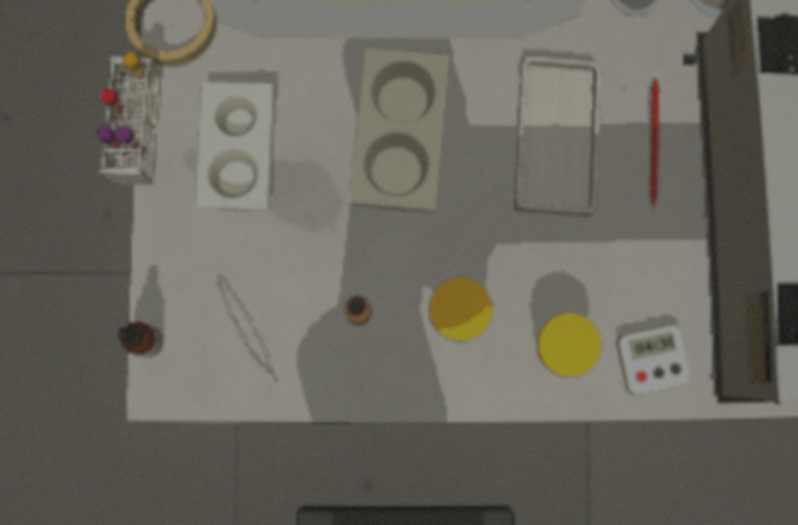

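View pics/s.png

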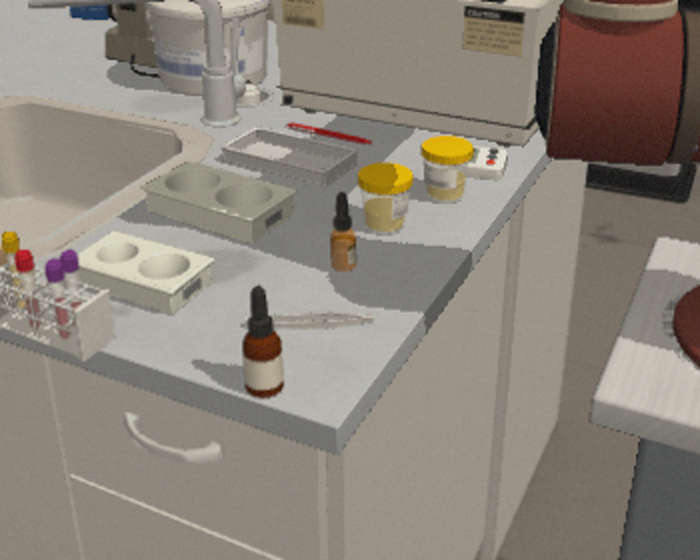

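The near/far layout shows the carrier, stand and tray with their long axes roughly along world x. The wide stand well is the nearer one (crop 233,173). Next I'll get exact geometry for the fixtures, the forceps and the centrifuge.

```bash
cat >> h.py <<'E'
def ray(p,u,v,z):
    n=cv2.undistortPoints(np.array([[[u,v]]],float),np.array(p["camera_matrix"]),np.array(p["dist_coeffs"])).ravel()
    d=R.from_quat(p["orientation"]).as_matrix()@np.array([n[0],-n[1],-1]); o=np.array(p["xyz"])
    return o+d*(z-o[2])/d[2]
E
python3 - <<'E'
from h import *
p=bot.read_camera("top"); X=cloud(p)
def box(n,x0,x1,y0,y1,z0,z1):
    m=(X[...,0]>x0)&(X[...,0]<x1)&(X[...,1]>y0)&(X[...,1]<y1)&(X[...,2]>z0)&(X[...,2]<z1)&(p["depth"]>0)
    q=X[m]; rc=cv2.minAreaRect((q[:,:2]*1000).astype(np.float32))
    print(n,len(q),np.round(rc[0],1),np.round(rc[1],1),round(rc[2],1),"zmed",np.round(np.median(q[:,2]),4)); return q
box("carrier",.52,.72,-.06,.10,.032,.042)
box("stand",.52,.68,.10,.25,.028,.037)
box("tray",.52,.72,-.22,-.07,.016,.027)
for nm,(a,b,c,d) in dict(cupA=(.39,.48,-.09,0),cupB=(.35,.44,-.19,-.10)).items(): box(nm,a,b,c,d,.060,.075)
q=box("stain",.36,.45,.24,.31,.01,.12);q=q[q[:,2]>.06];print(q.mean(0))
q=box("oil",.40,.47,.03,.09,.01,.1);q=q[q[:,2]>.06];print(q.mean(0))
m=(X[...,1]<-.27)&(X[...,1]>-.6)&(X[...,2]>.05)&(X[...,0]>.2)
q=X[m];print("box",q.min(0),q.max(0))
for r in [(np.array((218,275))/2.1+80),(np.array((275,380))/2.1+80)]: print("forceps end",ray(p,*r,.004).round(4))
# colour seg of forceps
g=p["pixels"].astype(int).sum(2); 
s=bot.read_camera("scene"); Y=cloud(s)
for r in bot.regions_of(s,"forceps")[:1]:
    f=Y[r["pixels"]&(s["depth"]>0)]; f=f[(f[:,2]<.02)&(f[:,1]<.23)]
    # keep only ones above bench
    f=f[f[:,2]>.004]; rc=cv2.minAreaRect((f[:,:2]*1000).astype(np.float32)); print("forceps scene",len(f),rc,np.median(f,0))
E
```

```text
carrier 1706 [620.5  13.6] [ 88.3 163.8] 84.5 zmed 0.0355
stand 1376 [603.8 181. ] [ 75.  133.3] 89.0 zmed 0.0317
tray 499 [ 617.1 -149.9] [ 82.5 165.3] 85.2 zmed 0.0222
cupA 732 [433.6 -44. ] [60.2 60.2] 89.7 zmed 0.0667
cupB 726 [ 399.1 -147.9] [59.9 60.1] 50.5 zmed 0.0668
stain 285 [405.4 268.3] [29.7 34.2] 66.9 zmed 0.0531
[0.40653169 0.26755088 0.08242108]
oil 150 [437.4  55.5] [26.3 25.8] 26.7 zmed 0.0418
[0.43778536 0.05586722 0.08042126]
box [ 0.34325884 -0.49968641  0.05004638] [ 0.93626754 -0.27003643  0.23498544]
forceps end [0.4734 0.1981 0.004 ]
forceps end [0.3671 0.1382 0.004 ]
forceps scene 162 ((403.8734130859375, 161.29598999023438), (95.33910369873047, 18.200334548950195), 28.73052215576172) [0.40651436 0.16229676 0.00594276]
```

```bash
cat > go.py <<'E'
import sys
from h import *
# usage: go.py x y z heading_deg -> tool-frame shift (m) and wz (deg), from the measured pose
o=bot.get_obs(); M=R.from_quat(o["eef_rot"]).as_matrix(); h=np.degrees(np.arctan2(M[1,0],M[0,0]))
t=np.array(list(map(float,sys.argv[1:4])))
print("t %.1f"%o["clock"],"pos",np.round(o["eef_pos"],4),"hd %.1f"%h,"tilt",np.round(M[:2,2],3),"open %.2f f %.1f"%(o["opening"],o["grasp_force"]),"F",np.round(o["wrist_force"],1))
print("shift",np.round(M.T@(t-o["eef_pos"]),4),"wz %.1f"%((h-float(sys.argv[4])+90)%180-90))
E
python3 -m pendant '[{"dz":-0.05,"wz":5},{"dz":-0.10,"wz":10},{"dz":-0.13,"wz":15},{"dx":0.03,"dy":-0.035,"dz":-0.14,"wz":20},{"dx":0.06,"dy":-0.07,"dz":-0.14,"wz":26.4},{"dx":0.095,"dy":-0.10,"dz":-0.14,"wz":26.4},{"dx":0.125,"dy":-0.135,"dz":-0.14,"wz":26.4},{"dx":0.16,"dy":-0.17,"dz":-0.14,"wz":26.4}]'
python3 go.py .399 -.147 .16 -5.3
```

```text
t 1.1 pos [ 0.2253 -0.583   0.2313] hd 21.1 tilt [-0. -0.] open 1.00 f 0.0 F [-0.4  0.  -0.2]
shift [ 0.3192 -0.344   0.0713] wz 26.4validation failed for argument at $[0]...
```

```bash
python3 -m pendant '[{"wx":0,"wy":0,"wz":5,"dx":0,"dy":0,"dz":-0.05,"jaw":1},{"wx":0,"wy":0,"wz":10,"dx":0,"dy":0,"dz":-0.10,"jaw":1},{"wx":0,"wy":0,"wz":15,"dx":0,"dy":0,"dz":-0.13,"jaw":1},{"wx":0,"wy":0,"wz":20,"dx":0.03,"dy":-0.035,"dz":-0.14,"jaw":1},{"wx":0,"wy":0,"wz":26.4,"dx":0.06,"dy":-0.07,"dz":-0.14,"jaw":1},{"wx":0,"wy":0,"wz":26.4,"dx":0.095,"dy":-0.10,"dz":-0.14,"jaw":1},{"wx":0,"wy":0,"wz":26.4,"dx":0.125,"dy":-0.135,"dz":-0.14,"jaw":1},{"wx":0,"wy":0,"wz":26.4,"dx":0.16,"dy":-0.17,"dz":-0.14,"jaw":1}]'
python3 go.py .399 -.147 .16 -5.3
```

```text
clock: 1.95
eef_pos: [0.3134, -0.3651, 0.3714]
eef_rot: [0.999, -0.047, 0.0, 0.0]
wrist_force: [2.4, -0.7, 0.3]
opening: 0.998
grasp_force: 0.0
t 1.9 pos [ 0.3134 -0.3651  0.3714] hd -5.3 tilt [ 0. -0.] open 1.00 f 0.0 F [ 2.4 -0.7  0.3]
shift [ 0.0649 -0.2252  0.2113] wz -0.0
```

```bash
python3 -m pendant '[{"wx":0,"wy":0,"wz":0,"dx":0.013,"dy":-0.045,"dz":0,"jaw":1},{"wx":0,"wy":0,"wz":0,"dx":0.026,"dy":-0.09,"dz":0,"jaw":1},{"wx":0,"wy":0,"wz":0,"dx":0.039,"dy":-0.135,"dz":0.01,"jaw":1},{"wx":0,"wy":0,"wz":0,"dx":0.05,"dy":-0.175,"dz":0.03,"jaw":1},{"wx":0,"wy":0,"wz":0,"dx":0.06,"dy":-0.21,"dz":0.06,"jaw":1},{"wx":0,"wy":0,"wz":0,"dx":0.065,"dy":-0.226,"dz":0.10,"jaw":1},{"wx":0,"wy":0,"wz":0,"dx":0.065,"dy":-0.226,"dz":0.14,"jaw":1},{"wx":0,"wy":0,"wz":0,"dx":0.065,"dy":-0.226,"dz":0.171,"jaw":1}]'
python3 go.py .399 -.147 .042 -5.3
python3 - <<'E'
from h import *
p=bot.read_camera("wrist"); save(p,"w1.png"); X=cloud(p); print(p["xyz"])
for n in NAMES[:1]:
  for r in bot.regions_of(p,n):
    q=X[r["pixels"]&(p["depth"]>0)]; q=q[abs(q[:,2]-.067)<.006]
    if len(q)>20: print(r["score"],len(q),cv2.minAreaRect((q[:,:2]*1000).astype(np.float32)),np.median(q[:,2]))
E
```

```text
clock: 2.75
eef_pos: [0.3982, -0.1464, 0.1979]
eef_rot: [0.999, -0.045, -0.001, -0.0]
wrist_force: [0.2, -0.6, 0.3]
opening: 1.0
grasp_force: 0.0
t 2.8 pos [ 0.3982 -0.1464  0.1979] hd -5.2 tilt [-0.001  0.001] open 1.00 f 0.0 F [ 0.2 -0.6  0.3]
shift [0.001  0.0006 0.1559] wz 0.1
[ 0.47367552 -0.15213699  0.34013733]
0.83 3460 ((433.7048034667969, -44.9136848449707), (60.28196716308594, 60.21453857421875), 76.73181915283203) 0.06664351968504406
0.76 3298 ((398.9453125, -148.61614990234375), (59.201717376708984, 60.878990173339844), 87.4383773803711) 0.0666748512238593
```

View pics/w1.png

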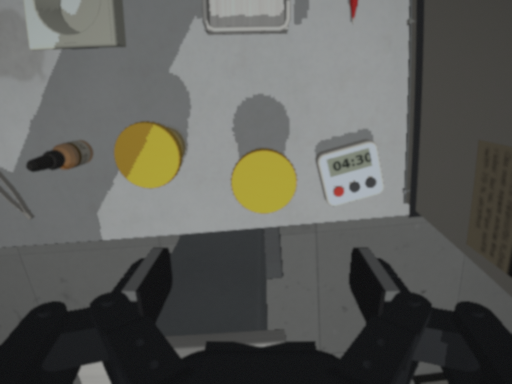

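The wrist view shows the lids at (148,154) and (264,181), matching the top view; cup B is centred under the fingers. I'll descend and grip.

```bash
python3 -m pendant '[{"wx":0,"wy":0,"wz":0,"dx":0,"dy":0.001,"dz":0.04,"jaw":1},{"wx":0,"wy":0,"wz":0,"dx":0,"dy":0.001,"dz":0.08,"jaw":1},{"wx":0,"wy":0,"wz":0,"dx":0,"dy":0.001,"dz":0.115,"jaw":1},{"wx":0,"wy":0,"wz":0,"dx":0,"dy":0.001,"dz":0.145,"jaw":1},{"wx":0,"wy":0,"wz":0,"dx":0,"dy":0.001,"dz":0.162,"jaw":1},{"wx":0,"wy":0,"wz":0,"dx":0,"dy":0.001,"dz":0.162,"jaw":0.9},{"wx":0,"wy":0,"wz":0,"dx":0,"dy":0.001,"dz":0.162,"jaw":0.5},{"wx":0,"wy":0,"wz":0,"dx":0,"dy":0.001,"dz":0.162,"jaw":0.5}]'
python3 go.py .6583 .0101 .12 -5.3
```

```text
clock: 3.65
eef_pos: [0.4009, -0.15, 0.0414]
eef_rot: [0.999, -0.046, 0.002, 0.001]
wrist_force: [0.2, -0.3, -0.3]
opening: 0.703
grasp_force: 64.5
t 3.6 pos [ 0.4009 -0.15    0.0414] hd -5.3 tilt [ 0.005 -0.003] open 0.70 f 64.5 F [ 0.2 -0.3 -0.3]
shift [ 0.242  -0.1829 -0.0779] wz 0.0
```

```bash
python3 -m pendant '[{"wx":0,"wy":0,"wz":0,"dx":0,"dy":0,"dz":-0.03,"jaw":0.5},{"wx":0,"wy":0,"wz":0,"dx":0,"dy":0,"dz":-0.07,"jaw":0.5},{"wx":0,"wy":0,"wz":0,"dx":0.02,"dy":-0.015,"dz":-0.10,"jaw":0.5},{"wx":0,"wy":0,"wz":0,"dx":0.05,"dy":-0.037,"dz":-0.10,"jaw":0.5},{"wx":0,"wy":0,"wz":0,"dx":0.085,"dy":-0.064,"dz":-0.10,"jaw":0.5},{"wx":0,"wy":0,"wz":0,"dx":0.12,"dy":-0.09,"dz":-0.10,"jaw":0.5},{"wx":0,"wy":0,"wz":0,"dx":0.155,"dy":-0.116,"dz":-0.10,"jaw":0.5},{"wx":0,"wy":0,"wz":0,"dx":0.19,"dy":-0.142,"dz":-0.10,"jaw":0.5}]'
python3 go.py .6583 .0101 .12 -5.3
```

```text
clock: 4.45
eef_pos: [0.6034, -0.0237, 0.1407]
eef_rot: [0.999, -0.046, 0.002, 0.0]
wrist_force: [0.3, -1.1, -0.3]
opening: 0.708
grasp_force: 64.9
t 4.5 pos [ 0.6034 -0.0237  0.1407] hd -5.3 tilt [ 0.003 -0.001] open 0.71 f 64.9 F [ 0.3 -1.1 -0.3]
shift [ 0.0515 -0.0387  0.0209] wz 0.0
```

```bash
python3 -m pendant '[{"wx":0,"wy":0,"wz":0,"dx":0.025,"dy":-0.019,"dz":0,"jaw":0.5},{"wx":0,"wy":0,"wz":0,"dx":0.045,"dy":-0.034,"dz":0,"jaw":0.5},{"wx":0,"wy":0,"wz":0,"dx":0.052,"dy":-0.039,"dz":0.01,"jaw":0.5},{"wx":0,"wy":0,"wz":0,"dx":0.052,"dy":-0.039,"dz":0.03,"jaw":0.5},{"wx":0,"wy":0,"wz":0,"dx":0.052,"dy":-0.039,"dz":0.05,"jaw":0.5},{"wx":0,"wy":0,"wz":0,"dx":0.052,"dy":-0.039,"dz":0.05,"jaw":0.5},{"wx":0,"wy":0,"wz":0,"dx":0.052,"dy":-0.039,"dz":0.05,"jaw":0.5},{"wx":0,"wy":0,"wz":0,"dx":0.052,"dy":-0.039,"dz":0.05,"jaw":0.5}]'
python3 go.py .6583 .0101 .046 -5.3
python3 - <<'E'
from h import *
p=bot.read_camera("top"); X=cloud(p)
for r in bot.regions_of(p,"specimen_cup_b"):
    q=X[r["pixels"]&(p["depth"]>0)]; print(round(r["score"],2),r["point"],len(q),np.median(q,0))
cv2.imwrite("pics/t2.png",cv2.resize(p["pixels"][80:280,150:420,::-1],None,fx=2.5,fy=2.5))
p=bot.read_camera("scene");cv2.imwrite("pics/s2.png",cv2.resize(p["pixels"][100:300,120:390,::-1],None,fx=2.5,fy=2.5))
E
```

```text
clock: 5.25
eef_pos: [0.657, 0.0089, 0.0901]
eef_rot: [0.999, -0.046, 0.001, 0.0]
wrist_force: [1.0, -0.4, 1.2]
opening: 0.703
grasp_force: 64.9
t 5.2 pos [0.657  0.0089 0.0901] hd -5.3 tilt [ 0.003 -0.   ] open 0.70 f 64.9 F [ 1.  -0.4  1.2]
shift [ 0.0011 -0.0013  0.0441] wz 0.0
0.95 [306.0, 228.0] 395 [ 0.43304526 -0.05541084  0.06685251]
```

View pics/s2.png

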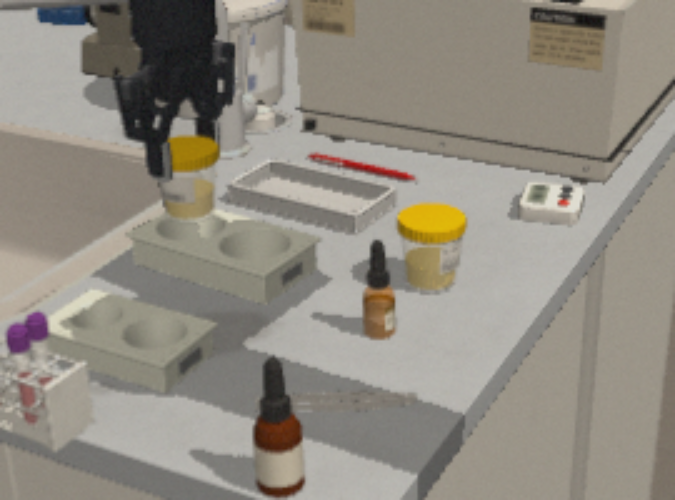

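Cup hangs upright over the far well (190,225 in the crop). Lowering it, then release.

```bash
python3 -m pendant '[{"wx":0,"wy":0,"wz":0,"dx":0.001,"dy":-0.001,"dz":0.015,"jaw":0.5},{"wx":0,"wy":0,"wz":0,"dx":0.001,"dy":-0.001,"dz":0.03,"jaw":0.5},{"wx":0,"wy":0,"wz":0,"dx":0.001,"dy":-0.001,"dz":0.04,"jaw":0.5},{"wx":0,"wy":0,"wz":0,"dx":0.001,"dy":-0.001,"dz":0.044,"jaw":0.5},{"wx":0,"wy":0,"wz":0,"dx":0.001,"dy":-0.001,"dz":0.044,"jaw":0.5},{"wx":0,"wy":0,"wz":0,"dx":0.001,"dy":-0.001,"dz":0.044,"jaw":0.5},{"wx":0,"wy":0,"wz":0,"dx":0.001,"dy":-0.001,"dz":0.044,"jaw":0.5},{"wx":0,"wy":0,"wz":0,"dx":0.001,"dy":-0.001,"dz":0.044,"jaw":0.6}]'
python3 go.py .6583 .0101 .046 -5.3
```

```text
clock: 6.2
eef_pos: [0.6577, 0.0097, 0.0451]
eef_rot: [0.999, -0.046, 0.0, 0.001]
wrist_force: [-2.0, -1.2, 7.8]
opening: 0.698
grasp_force: 65.6
t 6.2 pos [0.6577 0.0097 0.0451] hd -5.3 tilt [ 0.    -0.001] open 0.70 f 65.6 F [-2.  -1.2  7.8]
shift [ 0.0005 -0.0005 -0.0009] wz 0.0
```

```bash
python3 -m pendant '[{"wx":0,"wy":0,"wz":0,"dx":0,"dy":0,"dz":0,"jaw":0.85},{"wx":0,"wy":0,"wz":0,"dx":0,"dy":0,"dz":0,"jaw":1},{"wx":0,"wy":0,"wz":0,"dx":0,"dy":0,"dz":0,"jaw":1},{"wx":0,"wy":0,"wz":0,"dx":0,"dy":0,"dz":0,"jaw":1},{"wx":0,"wy":0,"wz":0,"dx":0,"dy":0,"dz":-0.02,"jaw":1},{"wx":0,"wy":0,"wz":0,"dx":0,"dy":0,"dz":-0.05,"jaw":1},{"wx":0,"wy":0,"wz":0,"dx":0,"dy":0,"dz":-0.09,"jaw":1},{"wx":0,"wy":0,"wz":0,"dx":-0.03,"dy":0,"dz":-0.10,"jaw":1}]'
python3 go.py .4336 -.0448 .14 -5.3
```

```text
clock: 7.0
eef_pos: [0.6321, 0.0124, 0.1505]
eef_rot: [0.999, -0.046, 0.005, 0.0]
wrist_force: [-0.2, 0.1, 1.4]
opening: 0.998
grasp_force: 0.0
t 7.0 pos [0.6321 0.0124 0.1505] hd -5.3 tilt [ 0.011 -0.001] open 1.00 f 0.0 F [-0.2  0.1  1.4]
shift [-0.1925  0.0753  0.0084] wz 0.0
```

```bash
python3 -m pendant '[{"wx":0,"wy":0,"wz":0,"dx":-0.035,"dy":0.013,"dz":0,"jaw":1},{"wx":0,"wy":0,"wz":0,"dx":-0.08,"dy":0.03,"dz":0,"jaw":1},{"wx":0,"wy":0,"wz":0,"dx":-0.125,"dy":0.047,"dz":0,"jaw":1},{"wx":0,"wy":0,"wz":0,"dx":-0.165,"dy":0.064,"dz":0,"jaw":1},{"wx":0,"wy":0,"wz":0,"dx":-0.19,"dy":0.075,"dz":0,"jaw":1},{"wx":0,"wy":0,"wz":0,"dx":-0.19,"dy":0.075,"dz":0,"jaw":1},{"wx":0,"wy":0,"wz":0,"dx":-0.19,"dy":0.075,"dz":0,"jaw":1},{"wx":0,"wy":0,"wz":0,"dx":-0.19,"dy":0.075,"dz":0,"jaw":1}]'
python3 go.py .4336 -.0448 .037 -5.3
python3 - <<'E'
from h import *
p=bot.read_camera("top"); X=cloud(p)
m=(X[...,2]>.055)&(X[...,2]<.085)&(X[...,0]>.61)&(X[...,0]<.71)&(abs(X[...,1]-.01)<.05)
q=X[m];print("cupB seated",len(q),cv2.minAreaRect((q[:,:2]*1000).astype(np.float32)),np.median(q[:,2]),q[:,2].std())
E
```

```text
clock: 7.8
eef_pos: [0.4322, -0.0441, 0.1447]
eef_rot: [0.999, -0.046, 0.0, -0.0]
wrist_force: [0.8, 0.0, 0.2]
opening: 1.003
grasp_force: 0.0
t 7.8 pos [ 0.4322 -0.0441  0.1447] hd -5.3 tilt [ 0.001 -0.   ] open 1.00 f 0.0 F [0.8 0.  0.2]
shift [0.0014 0.0005 0.1077] wz 0.0
cupB seated 701 ((655.8285522460938, 11.746200561523438), (60.991111755371094, 60.367889404296875), 35.165771484375) 0.07044392240022945 0.0025342299912680024
```

```bash
python3 -m pendant '[{"wx":0,"wy":0,"wz":0,"dx":0.001,"dy":0.001,"dz":0.04,"jaw":1},{"wx":0,"wy":0,"wz":0,"dx":0.001,"dy":0.001,"dz":0.075,"jaw":1},{"wx":0,"wy":0,"wz":0,"dx":0.001,"dy":0.001,"dz":0.095,"jaw":1},{"wx":0,"wy":0,"wz":0,"dx":0.001,"dy":0.001,"dz":0.104,"jaw":1},{"wx":0,"wy":0,"wz":0,"dx":0.001,"dy":0.001,"dz":0.104,"jaw":0.9},{"wx":0,"wy":0,"wz":0,"dx":0.001,"dy":0.001,"dz":0.104,"jaw":0.5},{"wx":0,"wy":0,"wz":0,"dx":0.001,"dy":0.001,"dz":0.104,"jaw":0.5},{"wx":0,"wy":0,"wz":0,"dx":0.001,"dy":0.001,"dz":0.104,"jaw":0.5}]'
python3 go.py .5805 .0177 .1 -5.3
```

```text
clock: 8.65
eef_pos: [0.4339, -0.0457, 0.0421]
eef_rot: [0.999, -0.046, 0.002, 0.0]
wrist_force: [0.1, 0.1, 3.6]
opening: 0.704
grasp_force: 64.9
t 8.7 pos [ 0.4339 -0.0457  0.0421] hd -5.3 tilt [ 0.003 -0.001] open 0.70 f 64.9 F [0.1 0.1 3.6]
shift [ 0.1404 -0.0765 -0.0574] wz 0.0
```

```bash
python3 -m pendant '[{"wx":0,"wy":0,"wz":0,"dx":0,"dy":0,"dz":-0.03,"jaw":0.5},{"wx":0,"wy":0,"wz":0,"dx":0,"dy":0,"dz":-0.06,"jaw":0.5},{"wx":0,"wy":0,"wz":0,"dx":0.03,"dy":-0.017,"dz":-0.08,"jaw":0.5},{"wx":0,"wy":0,"wz":0,"dx":0.065,"dy":-0.036,"dz":-0.08,"jaw":0.5},{"wx":0,"wy":0,"wz":0,"dx":0.105,"dy":-0.057,"dz":-0.08,"jaw":0.5},{"wx":0,"wy":0,"wz":0,"dx":0.13,"dy":-0.071,"dz":-0.08,"jaw":0.5},{"wx":0,"wy":0,"wz":0,"dx":0.14,"dy":-0.076,"dz":-0.08,"jaw":0.5},{"wx":0,"wy":0,"wz":0,"dx":0.14,"dy":-0.076,"dz":-0.08,"jaw":0.5}]'
python3 -m pendant '[{"wx":0,"wy":0,"wz":0,"dx":0,"dy":0,"dz":0,"jaw":0.5},{"wx":0,"wy":0,"wz":0,"dx":0,"dy":0,"dz":0.01,"jaw":0.5},{"wx":0,"wy":0,"wz":0,"dx":0,"dy":0,"dz":0.025,"jaw":0.5},{"wx":0,"wy":0,"wz":0,"dx":0,"dy":0,"dz":0.04,"jaw":0.5},{"wx":0,"wy":0,"wz":0,"dx":0,"dy":0,"dz":0.04,"jaw":0.5},{"wx":0,"wy":0,"wz":0,"dx":0,"dy":0,"dz":0.04,"jaw":0.5},{"wx":0,"wy":0,"wz":0,"dx":0,"dy":0,"dz":0.04,"jaw":0.5},{"wx":0,"wy":0,"wz":0,"dx":0,"dy":0,"dz":0.04,"jaw":0.5}]'
python3 go.py .5805 .0177 .045 -5.3
```

```text
clock: 9.45
eef_pos: [0.5793, 0.0178, 0.1206]
eef_rot: [0.999, -0.045, 0.0, 0.0]
wrist_force: [-0.7, -0.9, -0.7]
opening: 0.701
grasp_force: 64.9
clock: 10.25
eef_pos: [0.5793, 0.0175, 0.0811]
eef_rot: [0.999, -0.046, 0.001, 0.0]
wrist_force: [0.8, 0.3, -1.0]
opening: 0.705
grasp_force: 64.9
t 10.2 pos [0.5793 0.0175 0.0811] hd -5.3 tilt [ 0.001 -0.   ] open 0.70 f 64.9 F [ 0.8  0.3 -1. ]
shift [ 0.0011 -0.0003  0.0361] wz 0.0
```

```bash
python3 -m pendant '[{"wx":0,"wy":0,"wz":0,"dx":0.001,"dy":0,"dz":0.01,"jaw":0.5},{"wx":0,"wy":0,"wz":0,"dx":0.001,"dy":0,"dz":0.02,"jaw":0.5},{"wx":0,"wy":0,"wz":0,"dx":0.001,"dy":0,"dz":0.03,"jaw":0.5},{"wx":0,"wy":0,"wz":0,"dx":0.001,"dy":0,"dz":0.035,"jaw":0.5},{"wx":0,"wy":0,"wz":0,"dx":0.001,"dy":0,"dz":0.036,"jaw":0.5},{"wx":0,"wy":0,"wz":0,"dx":0.001,"dy":0,"dz":0.036,"jaw":0.5},{"wx":0,"wy":0,"wz":0,"dx":0.001,"dy":0,"dz":0.036,"jaw":0.5},{"wx":0,"wy":0,"wz":0,"dx":0.001,"dy":0,"dz":0.036,"jaw":0.6}]'
python3 go.py .5805 .0177 .045 -5.3
```

```text
clock: 11.05
eef_pos: [0.5807, 0.0171, 0.0462]
eef_rot: [0.999, -0.046, 0.001, 0.0]
wrist_force: [-3.2, -1.5, 10.7]
opening: 0.701
grasp_force: 66.0
t 11.1 pos [0.5807 0.0171 0.0462] hd -5.3 tilt [ 0.001 -0.001] open 0.70 f 66.0 F [-3.2 -1.5 10.7]
shift [-0.0002 -0.0006  0.0012] wz 0.0
```

```bash
python3 -m pendant '[{"wx":0,"wy":0,"wz":0,"dx":0,"dy":0,"dz":0,"jaw":0.85},{"wx":0,"wy":0,"wz":0,"dx":0,"dy":0,"dz":0,"jaw":1},{"wx":0,"wy":0,"wz":0,"dx":0,"dy":0,"dz":0,"jaw":1},{"wx":0,"wy":0,"wz":0,"dx":0,"dy":0,"dz":0,"jaw":1},{"wx":0,"wy":0,"wz":0,"dx":0,"dy":0,"dz":-0.02,"jaw":1},{"wx":0,"wy":0,"wz":0,"dx":0,"dy":0,"dz":-0.05,"jaw":1},{"wx":0,"wy":0,"wz":0,"dx":0,"dy":0,"dz":-0.09,"jaw":1},{"wx":0,"wy":0,"wz":0,"dx":0,"dy":0,"dz":-0.12,"jaw":1}]'
python3 -m pendant '[{"wx":0,"wy":0,"wz":-1,"dx":-0.035,"dy":-0.01,"dz":0,"jaw":1},{"wx":0,"wy":0,"wz":-2,"dx":-0.075,"dy":-0.015,"dz":0,"jaw":1},{"wx":0,"wy":0,"wz":-4,"dx":-0.11,"dy":-0.02,"dz":0,"jaw":1},{"wx":0,"wy":0,"wz":-4.3,"dx":-0.14,"dy":-0.025,"dz":0,"jaw":0.8},{"wx":0,"wy":0,"wz":-4.3,"dx":-0.145,"dy":-0.025,"dz":0,"jaw":0.7},{"wx":0,"wy":0,"wz":-4.3,"dx":-0.145,"dy":-0.025,"dz":0,"jaw":0.7},{"wx":0,"wy":0,"wz":-4.3,"dx":-0.145,"dy":-0.025,"dz":0,"jaw":0.7},{"wx":0,"wy":0,"wz":-4.3,"dx":-0.145,"dy":-0.025,"dz":0,"jaw":0.7}]'
python3 go.py .4378 .0557 .043 -1
python3 - <<'E'
from h import *
p=bot.read_camera("top"); X=cloud(p)
for x,y in [(.656,.0117),(.5805,.0177)]:
    m=(X[...,2]>.055)&(X[...,2]<.085)&(np.hypot(X[...,0]-x,X[...,1]-y)<.036)
    q=X[m];print("seated",len(q),cv2.minAreaRect((q[:,:2]*1000).astype(np.float32)),np.median(q[:,2]))
p=bot.read_camera("wrist"); X=cloud(p); save(p,"w2.png")
for n in ["oil_bottle","bottle_stand"]:
  for r in bot.regions_of(p,n)[:2]:
    q=X[r["pixels"]&(p["depth"]>0)]; print(n,r["score"],np.round(r["point"]),len(q),"\n",np.round(np.percentile(q,[2,50,98],axis=0),3))
E
```

```text
clock: 11.85
eef_pos: [0.58, 0.0175, 0.1663]
eef_rot: [0.999, -0.046, 0.001, 0.0]
wrist_force: [1.4, 0.3, 1.4]
opening: 0.999
grasp_force: 0.0
clock: 12.65
eef_pos: [0.4385, 0.0554, 0.1645]
eef_rot: [1.0, -0.009, 0.0, 0.0]
wrist_force: [0.0, 0.4, -0.1]
opening: 0.702
grasp_force: 0.0
t 12.7 pos [0.4385 0.0554 0.1645] hd -1.0 tilt [ 0. -0.] open 0.70 f 0.0 F [ 0.   0.4 -0.1]
shift [-0.0007 -0.0003  0.1215] wz 0.0
seated 697 ((655.7609252929688, 11.620674133300781), (60.32598876953125, 61.17138671875), 51.19789505004883) 0.0704736635901857
seated 559 ((582.9924926757812, 17.85251235961914), (59.990081787109375, 53.84040069580078), 65.40031433105469) 0.07059270494696801
oil_bottle 0.78 [259. 184.] 955 
 [[0.432 0.043 0.002]
 [0.443 0.055 0.042]
 [0.45  0.067 0.086]]
oil_bottle 0.61 [475.  39.] 5758 
 [[ 0.537 -0.182  0.001]
 [ 0.569 -0.145  0.003]
 [ 0.601 -0.105  0.023]]
bottle_stand 0.6 [114.  34.] 6648 
 [[0.539 0.145 0.003]
 [0.571 0.186 0.03 ]
 [0.597 0.216 0.033]]
```

View pics/w2.png

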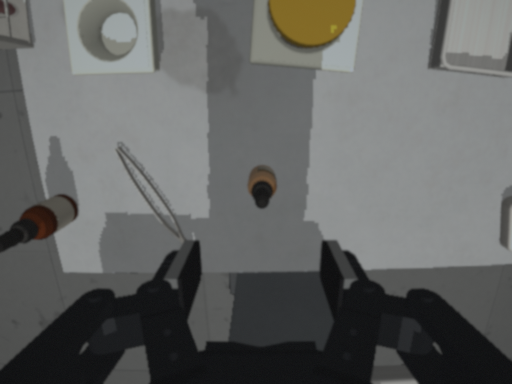

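Both cups are seated. The oil bottle (262,190) sits between the fingers, and the forceps run from (120,145) to (183,235). I'll take the oil bottle by its collar.

```bash
python3 -m pendant '[{"wx":0,"wy":0,"wz":0,"dx":-0.0005,"dy":0,"dz":0.035,"jaw":0.7},{"wx":0,"wy":0,"wz":0,"dx":-0.0005,"dy":0,"dz":0.07,"jaw":0.7},{"wx":0,"wy":0,"wz":0,"dx":-0.0005,"dy":0,"dz":0.105,"jaw":0.7},{"wx":0,"wy":0,"wz":0,"dx":-0.0005,"dy":0,"dz":0.12,"jaw":0.7},{"wx":0,"wy":0,"wz":0,"dx":-0.0005,"dy":0,"dz":0.12,"jaw":0.6},{"wx":0,"wy":0,"wz":0,"dx":-0.0005,"dy":0,"dz":0.12,"jaw":0.4},{"wx":0,"wy":0,"wz":0,"dx":-0.0005,"dy":0,"dz":0.12,"jaw":0.2},{"wx":0,"wy":0,"wz":0,"dx":-0.0005,"dy":0,"dz":0.12,"jaw":0.1}]'
python3 -m pendant '[{"wx":0,"wy":0,"wz":0,"dx":0,"dy":0,"dz":0,"jaw":0.1},{"wx":0,"wy":0,"wz":0,"dx":0,"dy":0,"dz":0,"jaw":0.1},{"wx":0,"wy":0,"wz":0,"dx":0,"dy":0,"dz":0,"jaw":0.1},{"wx":0,"wy":0,"wz":0,"dx":0,"dy":0,"dz":0,"jaw":0.1},{"wx":0,"wy":0,"wz":0,"dx":0,"dy":0,"dz":-0.02,"jaw":0.1},{"wx":0,"wy":0,"wz":0,"dx":0,"dy":0,"dz":-0.05,"jaw":0.1},{"wx":0,"wy":0,"wz":0,"dx":0,"dy":0,"dz":-0.07,"jaw":0.1},{"wx":0,"wy":0,"wz":0,"dx":0,"dy":0,"dz":-0.07,"jaw":0.1}]'
python3 go.py .6338 .1805 .11 -1
```

```text
clock: 13.65
eef_pos: [0.4387, 0.0556, 0.0462]
eef_rot: [1.0, -0.008, 0.002, 0.0]
wrist_force: [0.5, -0.9, 2.0]
opening: 0.185
grasp_force: 58.4
clock: 14.45
eef_pos: [0.4394, 0.0556, 0.1177]
eef_rot: [1.0, -0.008, 0.003, 0.0]
wrist_force: [0.7, -0.8, -0.2]
opening: 0.189
grasp_force: 58.5
t 14.4 pos [0.4394 0.0556 0.1177] hd -1.0 tilt [ 0.007 -0.   ] open 0.19 f 58.5 F [ 0.7 -0.8 -0.2]
shift [ 0.1922 -0.1281  0.0091] wz 0.0
```

```bash
python3 -m pendant '[{"wx":0,"wy":0,"wz":0,"dx":0.03,"dy":-0.02,"dz":0,"jaw":0.1},{"wx":0,"wy":0,"wz":0,"dx":0.065,"dy":-0.043,"dz":0,"jaw":0.1},{"wx":0,"wy":0,"wz":0,"dx":0.1,"dy":-0.067,"dz":0,"jaw":0.1},{"wx":0,"wy":0,"wz":0,"dx":0.135,"dy":-0.09,"dz":0,"jaw":0.1},{"wx":0,"wy":0,"wz":0,"dx":0.17,"dy":-0.113,"dz":0,"jaw":0.1},{"wx":0,"wy":0,"wz":0,"dx":0.19,"dy":-0.126,"dz":0,"jaw":0.1},{"wx":0,"wy":0,"wz":0,"dx":0.193,"dy":-0.128,"dz":0,"jaw":0.1},{"wx":0,"wy":0,"wz":0,"dx":0.193,"dy":-0.128,"dz":0,"jaw":0.1}]'
python3 go.py .6338 .1805 .05 -1
python3 - <<'E'
from h import *
p=bot.read_camera("scene"); X=cloud(p); cv2.imwrite("pics/s3.png",cv2.resize(p["pixels"][80:280,100:300,::-1],None,fx=2.5,fy=2.5))
for r in bot.regions_of(p,"oil_bottle")[:1]:
    q=X[r["pixels"]&(p["depth"]>0)]; print(r["score"],r["point"],len(q),"\n",np.round(np.percentile(q,[2,50,98],axis=0),3))
    lo=q[q[:,2]<np.percentile(q[:,2],2)+.03]; print(lo.mean(0))
p=bot.read_camera("top"); X=cloud(p)
g=cv2.cvtColor(p["pixels"][120:180,160:230],cv2.COLOR_RGB2BGR); cv2.imwrite("pics/t3.png",cv2.resize(g,None,fx=7,fy=7))
E
```

```text
clock: 15.25
eef_pos: [0.6313, 0.1804, 0.1123]
eef_rot: [1.0, -0.008, -0.001, 0.0]
wrist_force: [-1.2, -0.5, -0.8]
opening: 0.192
grasp_force: 58.6
t 15.2 pos [0.6313 0.1804 0.1123] hd -0.9 tilt [-0.003 -0.001] open 0.19 f 58.6 F [-1.2 -0.5 -0.8]
shift [ 0.0027 -0.0002  0.0623] wz 0.1
0.76 [155.8, 206.2] 303 
 [[0.614 0.172 0.068]
 [0.621 0.187 0.091]
 [0.634 0.194 0.125]]
[0.62258794 0.18488662 0.08169687]
```

View pics/s3.png

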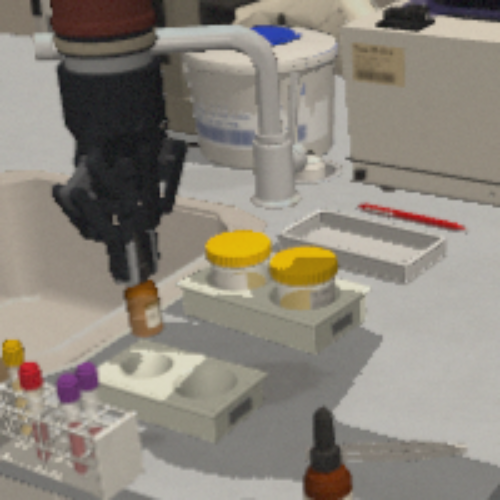

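The oil bottle hangs at (145,305) over the narrow well (145,362), and may be slightly tilted. I'll quantify that.

Run:
```python
from h import *
from scipy.optimize import least_squares
p=bot.read_camera("scene"); X=cloud(p)
r=bot.regions_of(p,"oil_bottle")[0]
m=cv2.erode(r["pixels"].astype(np.uint8),np.ones((3,3)))>0
q=X[m&(p["depth"]>0)]
b=q[q[:,2]<.104]; b=b[(b[:,2]>.066)]
def f(a,b=b):
    c=np.array([a[0],a[1],.085]); d=np.array([a[2],a[3],1]); d/=np.linalg.norm(d)
    v=b-c; return np.linalg.norm(v-np.outer(v@d,d),axis=1)-.0135
s=least_squares(f,[.631,.18,0,0],loss="soft_l1",f_scale=.001); print(s.x.round(4),len(b),np.abs(s.fun).mean())
for z in np.arange(.064,.11,.006):
    k=q[abs(q[:,2]-z)<.003]; print(round(z,3),len(k),k.mean(0).round(4) if len(k) else "")
```

```text
[0.6281 0.178  0.0315 0.034 ] 185 0.0010705089448365386
0.064 0 
0.07 13 [0.6192 0.1854 0.0716]
0.076 32 [0.6197 0.1858 0.0762]
0.082 32 [0.6204 0.1871 0.0823]
0.088 35 [0.6197 0.1855 0.0882]
0.094 32 [0.6208 0.1867 0.0941]
0.1 37 [0.6206 0.1865 0.1003]
0.106 38 [0.6219 0.1852 0.1062]
```

```bash
python3 -m pendant '[{"wx":0,"wy":0,"wz":0,"dx":0.004,"dy":-0.001,"dz":0,"jaw":0.1},{"wx":0,"wy":0,"wz":0,"dx":0.004,"dy":-0.001,"dz":0.01,"jaw":0.1},{"wx":0,"wy":0,"wz":0,"dx":0.004,"dy":-0.001,"dz":0.022,"jaw":0.1},{"wx":0,"wy":0,"wz":0,"dx":0.004,"dy":-0.001,"dz":0.034,"jaw":0.1},{"wx":0,"wy":0,"wz":0,"dx":0.004,"dy":-0.001,"dz":0.044,"jaw":0.1},{"wx":0,"wy":0,"wz":0,"dx":0.004,"dy":-0.001,"dz":0.047,"jaw":0.1},{"wx":0,"wy":0,"wz":0,"dx":0.004,"dy":-0.001,"dz":0.047,"jaw":0.1},{"wx":0,"wy":0,"wz":0,"dx":0.004,"dy":-0.001,"dz":0.047,"jaw":0.1}]'
python3 go.py .6338 .1805 .05 -1
python3 - <<'E'
from h import *
p=bot.read_camera("top")
for u,v in [(233,173),(236,117)]:
    print(ray(p,u/2.1+80,v/2.1+80,.032).round(4))
E
```

```text
clock: 16.3
eef_pos: [0.6365, 0.1814, 0.0676]
eef_rot: [1.0, -0.008, 0.0, -0.0]
wrist_force: [-0.4, 0.2, 0.2]
opening: 0.192
grasp_force: 58.6
t 16.3 pos [0.6365 0.1814 0.0676] hd -1.0 tilt [0.001 0.   ] open 0.19 f 58.6 F [-0.4  0.2  0.2]
shift [-0.0027  0.001   0.0176] wz 0.0
[0.5735 0.1806 0.032 ]
[0.632  0.1792 0.032 ]
```

```bash
python3 -m pendant '[{"wx":0,"wy":0,"wz":0,"dx":0,"dy":0,"dz":0.003,"jaw":0.1},{"wx":0,"wy":0,"wz":0,"dx":0,"dy":0,"dz":0.006,"jaw":0.1},{"wx":0,"wy":0,"wz":0,"dx":0,"dy":0,"dz":0.009,"jaw":0.1},{"wx":0,"wy":0,"wz":0,"dx":0,"dy":0,"dz":0.012,"jaw":0.1},{"wx":0,"wy":0,"wz":0,"dx":0,"dy":0,"dz":0.014,"jaw":0.1},{"wx":0,"wy":0,"wz":0,"dx":0,"dy":0,"dz":0.014,"jaw":0.1},{"wx":0,"wy":0,"wz":0,"dx":0,"dy":0,"dz":0.014,"jaw":0.1},{"wx":0,"wy":0,"wz":0,"dx":0,"dy":0,"dz":0.014,"jaw":0.1}]'
python3 go.py .6338 .1805 .05 -1
```

```text
clock: 17.15
eef_pos: [0.6364, 0.1813, 0.0535]
eef_rot: [1.0, -0.008, 0.0, -0.0]
wrist_force: [0.1, 0.0, 0.1]
opening: 0.19
grasp_force: 58.6
t 17.1 pos [0.6364 0.1813 0.0535] hd -1.0 tilt [0. 0.] open 0.19 f 58.6 F [0.1 0.  0.1]
shift [-0.0026  0.0009  0.0035] wz 0.0
```

```bash
python3 -m pendant '[{"wx":0,"wy":0,"wz":0,"dx":0,"dy":0,"dz":0.002,"jaw":0.1},{"wx":0,"wy":0,"wz":0,"dx":0,"dy":0,"dz":0.004,"jaw":0.1},{"wx":0,"wy":0,"wz":0,"dx":0,"dy":0,"dz":0.004,"jaw":0.1},{"wx":0,"wy":0,"wz":0,"dx":0,"dy":0,"dz":0.004,"jaw":0.25},{"wx":0,"wy":0,"wz":0,"dx":0,"dy":0,"dz":0.004,"jaw":0.4},{"wx":0,"wy":0,"wz":0,"dx":0,"dy":0,"dz":0.004,"jaw":0.6},{"wx":0,"wy":0,"wz":0,"dx":0,"dy":0,"dz":0.004,"jaw":0.6},{"wx":0,"wy":0,"wz":0,"dx":0,"dy":0,"dz":0.004,"jaw":0.6}]'
python3 -m pendant '[{"wx":0,"wy":0,"wz":0,"dx":0,"dy":0,"dz":-0.02,"jaw":0.6},{"wx":0,"wy":0,"wz":0,"dx":0,"dy":0,"dz":-0.05,"jaw":0.6},{"wx":0,"wy":0,"wz":0,"dx":0,"dy":0,"dz":-0.09,"jaw":0.6},{"wx":0,"wy":0,"wz":0,"dx":-0.03,"dy":-0.01,"dz":-0.12,"jaw":0.7},{"wx":0,"wy":0,"wz":0,"dx":-0.07,"dy":-0.03,"dz":-0.12,"jaw":0.7},{"wx":0,"wy":0,"wz":0,"dx":-0.11,"dy":-0.05,"dz":-0.12,"jaw":0.7},{"wx":0,"wy":0,"wz":0,"dx":-0.15,"dy":-0.07,"dz":-0.12,"jaw":0.7},{"wx":0,"wy":0,"wz":0,"dx":-0.18,"dy":-0.08,"dz":-0.12,"jaw":0.7}]'
python3 go.py .4065 .2676 .14 -1
python3 - <<'E'
from h import *
p=bot.read_camera("scene"); X=cloud(p);cv2.imwrite("pics/s4.png",cv2.resize(p["pixels"][120:320,100:300,::-1],None,fx=2.5,fy=2.5))
p=bot.read_camera("top"); X=cloud(p)
m=(X[...,2]>.05)&(X[...,2]<.11)&(np.hypot(X[...,0]-.633,X[...,1]-.18)<.03)
q=X[m];print("oil",len(q),q.mean(0),q.max(0))
E
```

```text
clock: 17.95
eef_pos: [0.6361, 0.1813, 0.0491]
eef_rot: [1.0, -0.008, -0.0, 0.0]
wrist_force: [1.4, -0.0, -0.3]
opening: 0.598
grasp_force: 0.0
clock: 18.75
eef_pos: [0.4554, 0.2654, 0.1693]
eef_rot: [1.0, -0.008, -0.0, -0.0]
wrist_force: [0.5, -0.1, 0.3]
opening: 0.698
grasp_force: 0.0
t 18.8 pos [0.4554 0.2654 0.1693] hd -0.9 tilt [-0.  0.] open 0.70 f 0.0 F [ 0.5 -0.1  0.3]
shift [-0.0489 -0.0014  0.0293] wz 0.1
oil 83 [0.63274162 0.1796901  0.07256652] [0.64338299 0.19121103 0.092371  ]
```

View pics/s4.png

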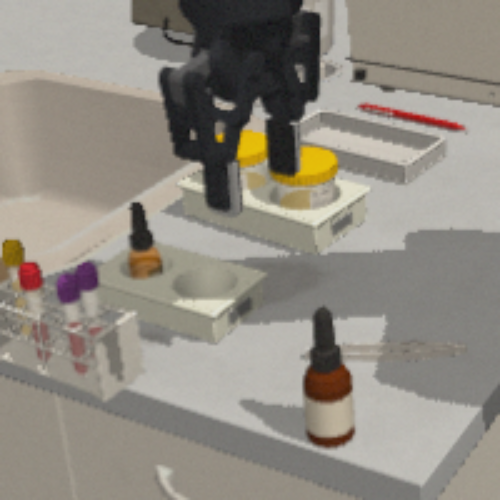

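Oil bottle is seated upright (crop 145,250; top at 92 mm). On to the stain bottle.

```bash
python3 -m pendant '[{"wx":0,"wy":0,"wz":0,"dx":-0.03,"dy":-0.001,"dz":0,"jaw":0.8},{"wx":0,"wy":0,"wz":0,"dx":-0.049,"dy":-0.001,"dz":0,"jaw":0.8},{"wx":0,"wy":0,"wz":0,"dx":-0.049,"dy":-0.001,"dz":0,"jaw":0.8},{"wx":0,"wy":0,"wz":0,"dx":-0.049,"dy":-0.001,"dz":0,"jaw":0.8},{"wx":0,"wy":0,"wz":0,"dx":-0.049,"dy":-0.001,"dz":0,"jaw":0.8},{"wx":0,"wy":0,"wz":0,"dx":-0.049,"dy":-0.001,"dz":0,"jaw":0.8},{"wx":0,"wy":0,"wz":0,"dx":-0.049,"dy":-0.001,"dz":0,"jaw":0.8},{"wx":0,"wy":0,"wz":0,"dx":-0.049,"dy":-0.001,"dz":0,"jaw":0.8}]'
python3 go.py .4065 .2676 .031 -1
python3 - <<'E'
from h import *
from scipy.optimize import least_squares
p=bot.read_camera("wrist"); X=cloud(p)
s=bot.read_camera("scene"); Y=cloud(s)
for P,C in((p,X),(s,Y)):
    for r in bot.regions_of(P,"stain_bottle")[:1]:
        q=C[r["pixels"]&(P["depth"]>0)]; b=q[(q[:,2]>.005)&(q[:,2]<.043)&(np.hypot(q[:,0]-.4065,q[:,1]-.268)<.03)]
        f=lambda a:np.hypot(b[:,0]-a[0],b[:,1]-a[1])-.017
        z=least_squares(f,[.4065,.268],loss="soft_l1",f_scale=.001); print(r["score"],r["point"],len(b),z.x.round(4),np.abs(z.fun).mean(),q[:,2].max())
# forceps from wrist
for r in bot.regions_of(p,"forceps")[:1]: print("forceps",r["score"],r["point"],[ray(p,*r["point"],.004).round(3)])
E
```

```text
clock: 19.65
eef_pos: [0.409, 0.2661, 0.1693]
eef_rot: [1.0, -0.009, -0.0, 0.0]
wrist_force: [-1.0, 0.6, -0.6]
opening: 0.802
grasp_force: 0.0
t 19.6 pos [0.409  0.2661 0.1693] hd -1.0 tilt [-0. -0.] open 0.80 f 0.0 F [-1.   0.6 -0.6]
shift [-0.0025 -0.0015  0.1383] wz 0.0
0.73 [258.8, 185.7] 239 [0.4061 0.2704] 0.00016490767837847525 0.10230014292924355
0.97 [231.4, 276.9] 360 [0.4059 0.2685] 0.0007568599384879278 0.10008741155331002
forceps 0.7 [351.9, 142.8] [array([0.441, 0.175, 0.004])]
```

```bash
python3 -m pendant '[{"wx":0,"wy":0,"wz":0,"dx":-0.003,"dy":-0.003,"dz":0.03,"jaw":0.8},{"wx":0,"wy":0,"wz":0,"dx":-0.003,"dy":-0.003,"dz":0.065,"jaw":0.8},{"wx":0,"wy":0,"wz":0,"dx":-0.003,"dy":-0.003,"dz":0.1,"jaw":0.8},{"wx":0,"wy":0,"wz":0,"dx":-0.003,"dy":-0.003,"dz":0.125,"jaw":0.8},{"wx":0,"wy":0,"wz":0,"dx":-0.003,"dy":-0.003,"dz":0.138,"jaw":0.8},{"wx":0,"wy":0,"wz":0,"dx":-0.003,"dy":-0.003,"dz":0.138,"jaw":0.7},{"wx":0,"wy":0,"wz":0,"dx":-0.003,"dy":-0.003,"dz":0.138,"jaw":0.6},{"wx":0,"wy":0,"wz":0,"dx":-0.003,"dy":-0.003,"dz":0.138,"jaw":0.6}]'
python3 go.py .406 .2695 .031 -1
```

```text
clock: 20.7
eef_pos: [0.4072, 0.2699, 0.0332]
eef_rot: [1.0, -0.008, 0.002, -0.001]
wrist_force: [-0.2, 0.2, -0.2]
opening: 0.603
grasp_force: 0.0
t 20.7 pos [0.4072 0.2699 0.0332] hd -1.0 tilt [0.003 0.001] open 0.60 f 0.0 F [-0.2  0.2 -0.2]
shift [-0.0012  0.0004  0.0022] wz 0.0
```

```bash
python3 -m pendant '[{"wx":0,"wy":0,"wz":0,"dx":-0.001,"dy":0,"dz":0.002,"jaw":0.5},{"wx":0,"wy":0,"wz":0,"dx":-0.001,"dy":0,"dz":0.002,"jaw":0.3},{"wx":0,"wy":0,"wz":0,"dx":-0.001,"dy":0,"dz":0.002,"jaw":0.2},{"wx":0,"wy":0,"wz":0,"dx":-0.001,"dy":0,"dz":0.002,"jaw":0.2},{"wx":0,"wy":0,"wz":0,"dx":-0.001,"dy":0,"dz":0.002,"jaw":0.2},{"wx":0,"wy":0,"wz":0,"dx":-0.001,"dy":0,"dz":0.002,"jaw":0.2},{"wx":0,"wy":0,"wz":0,"dx":-0.001,"dy":0,"dz":-0.015,"jaw":0.2},{"wx":0,"wy":0,"wz":0,"dx":-0.001,"dy":0,"dz":-0.03,"jaw":0.2}]'
python3 go.py .5738 .181 .11 -1
python3 - <<'E'
from h import *
p=bot.read_camera("scene");cv2.imwrite("pics/s5.png",cv2.resize(p["pixels"][170:310,150:310,::-1],None,fx=3,fy=3))
E
```

```text
clock: 21.5
eef_pos: [0.4039, 0.2689, 0.0609]
eef_rot: [1.0, -0.008, -0.001, 0.0]
wrist_force: [-0.2, -0.2, -0.8]
opening: 0.359
grasp_force: 59.6
t 21.5 pos [0.4039 0.2689 0.0609] hd -1.0 tilt [-0.002 -0.001] open 0.36 f 59.6 F [-0.2 -0.2 -0.8]
shift [ 0.1713  0.0851 -0.0493] wz 0.0
```

View pics/s5.png

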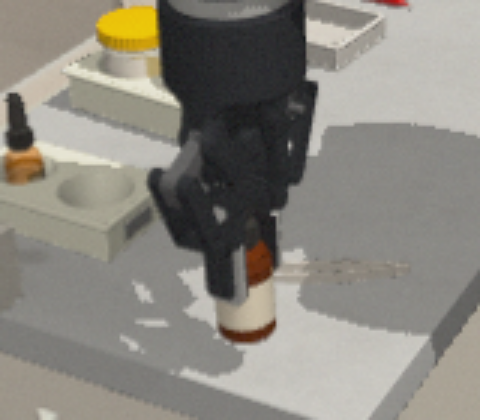

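The stain bottle is off the bench and upright (245,310). I'll carry it over the wide well.

```bash
python3 -m pendant '[{"wx":0,"wy":0,"wz":0,"dx":0,"dy":0,"dz":-0.03,"jaw":0.2},{"wx":0,"wy":0,"wz":0,"dx":0.02,"dy":0.01,"dz":-0.05,"jaw":0.2},{"wx":0,"wy":0,"wz":0,"dx":0.05,"dy":0.025,"dz":-0.05,"jaw":0.2},{"wx":0,"wy":0,"wz":0,"dx":0.085,"dy":0.043,"dz":-0.05,"jaw":0.2},{"wx":0,"wy":0,"wz":0,"dx":0.12,"dy":0.06,"dz":-0.05,"jaw":0.2},{"wx":0,"wy":0,"wz":0,"dx":0.15,"dy":0.075,"dz":-0.05,"jaw":0.2},{"wx":0,"wy":0,"wz":0,"dx":0.17,"dy":0.085,"dz":-0.05,"jaw":0.2},{"wx":0,"wy":0,"wz":0,"dx":0.17,"dy":0.085,"dz":-0.05,"jaw":0.2}]'
python3 go.py .5735 .181 .11 -1
python3 - <<'E'
from h import *
from scipy.optimize import least_squares
p=bot.read_camera("scene"); X=cloud(p); t=bot.get_obs()["eef_pos"]
r=bot.regions_of(p,"stain_bottle")[0]
q=X[(cv2.erode(r["pixels"].astype(np.uint8),np.ones((3,3)))>0)&(p["depth"]>0)]
print(r["score"],r["point"],len(q),np.percentile(q,[2,98],axis=0).round(3))
b=q[(q[:,2]>t[2]-.03)&(q[:,2]<t[2]+.002)]
def f(a):
    c=np.array([a[0],a[1],t[2]-.02]); d=np.array([a[2],a[3],1]); d/=np.linalg.norm(d)
    v=b-c; return np.linalg.norm(v-np.outer(v@d,d),axis=1)-.017
s=least_squares(f,[t[0],t[1],0,0],loss="soft_l1",f_scale=.001); print(s.x.round(4),len(b),np.abs(s.fun).mean())
E
```

```text
clock: 22.35
eef_pos: [0.575, 0.1798, 0.1105]
eef_rot: [1.0, -0.01, 0.0, 0.0]
wrist_force: [-0.7, -0.7, -0.1]
opening: 0.358
grasp_force: 59.6
t 22.4 pos [0.575  0.1798 0.1105] hd -1.1 tilt [ 0. -0.] open 0.36 f 59.6 F [-0.7 -0.7 -0.1]
shift [-0.0015 -0.0011  0.0005] wz -0.1
0.82 [181.6, 201.2] 349 [[0.558 0.174 0.081]
 [0.581 0.197 0.15 ]]
[ 0.5759  0.1788 -0.0038  0.0367] 212 0.0009528781527439818
```

```bash
python3 -m pendant '[{"wx":0,"wy":0,"wz":0,"dx":-0.002,"dy":-0.002,"dz":0.01,"jaw":0.2},{"wx":0,"wy":0,"wz":0,"dx":-0.002,"dy":-0.002,"dz":0.025,"jaw":0.2},{"wx":0,"wy":0,"wz":0,"dx":-0.002,"dy":-0.002,"dz":0.04,"jaw":0.2},{"wx":0,"wy":0,"wz":0,"dx":-0.002,"dy":-0.002,"dz":0.052,"jaw":0.2},{"wx":0,"wy":0,"wz":0,"dx":-0.002,"dy":-0.002,"dz":0.058,"jaw":0.2},{"wx":0,"wy":0,"wz":0,"dx":-0.002,"dy":-0.002,"dz":0.058,"jaw":0.2},{"wx":0,"wy":0,"wz":0,"dx":-0.002,"dy":-0.002,"dz":0.058,"jaw":0.2},{"wx":0,"wy":0,"wz":0,"dx":-0.002,"dy":-0.002,"dz":0.058,"jaw":0.2}]'
python3 go.py .5735 .181 .036 -1
```

```text
clock: 23.25
eef_pos: [0.572, 0.1835, 0.0542]
eef_rot: [1.0, -0.008, 0.001, -0.0]
wrist_force: [-0.0, 0.3, 0.2]
opening: 0.36
grasp_force: 59.6
t 23.2 pos [0.572  0.1835 0.0542] hd -1.0 tilt [0.002 0.   ] open 0.36 f 59.6 F [-0.   0.3  0.2]
shift [0.0015 0.0025 0.0182] wz 0.0
```

```bash
python3 -m pendant '[{"wx":0,"wy":0,"wz":0,"dx":0.001,"dy":0.001,"dz":0.003,"jaw":0.2},{"wx":0,"wy":0,"wz":0,"dx":0.001,"dy":0.001,"dz":0.006,"jaw":0.2},{"wx":0,"wy":0,"wz":0,"dx":0.001,"dy":0.001,"dz":0.009,"jaw":0.2},{"wx":0,"wy":0,"wz":0,"dx":0.001,"dy":0.001,"dz":0.012,"jaw":0.2},{"wx":0,"wy":0,"wz":0,"dx":0.001,"dy":0.001,"dz":0.014,"jaw":0.2},{"wx":0,"wy":0,"wz":0,"dx":0.001,"dy":0.001,"dz":0.014,"jaw":0.2},{"wx":0,"wy":0,"wz":0,"dx":0.001,"dy":0.001,"dz":0.014,"jaw":0.2},{"wx":0,"wy":0,"wz":0,"dx":0.001,"dy":0.001,"dz":0.014,"jaw":0.2}]'
python3 go.py .5735 .181 .036 -1
```

```text
clock: 24.05
eef_pos: [0.5724, 0.1824, 0.0395]
eef_rot: [1.0, -0.008, 0.0, -0.0]
wrist_force: [-0.4, -0.1, 0.2]
opening: 0.356
grasp_force: 59.6
t 24.1 pos [0.5724 0.1824 0.0395] hd -1.0 tilt [0. 0.] open 0.36 f 59.6 F [-0.4 -0.1  0.2]
shift [0.0011 0.0014 0.0035] wz 0.0
```

```bash
python3 -m pendant '[{"wx":0,"wy":0,"wz":0,"dx":0,"dy":0,"dz":0.002,"jaw":0.2},{"wx":0,"wy":0,"wz":0,"dx":0,"dy":0,"dz":0.003,"jaw":0.2},{"wx":0,"wy":0,"wz":0,"dx":0,"dy":0,"dz":0.003,"jaw":0.4},{"wx":0,"wy":0,"wz":0,"dx":0,"dy":0,"dz":0.003,"jaw":0.5},{"wx":0,"wy":0,"wz":0,"dx":0,"dy":0,"dz":0.003,"jaw":0.65},{"wx":0,"wy":0,"wz":0,"dx":0,"dy":0,"dz":0.003,"jaw":0.65},{"wx":0,"wy":0,"wz":0,"dx":0,"dy":0,"dz":0.003,"jaw":0.65},{"wx":0,"wy":0,"wz":0,"dx":0,"dy":0,"dz":-0.01,"jaw":0.65}]'
python3 -m pendant '[{"wx":0,"wy":0,"wz":0,"dx":0,"dy":0,"dz":-0.03,"jaw":0.65},{"wx":0,"wy":0,"wz":0,"dx":0,"dy":0,"dz":-0.07,"jaw":0.65},{"wx":0,"wy":0,"wz":0,"dx":0,"dy":0,"dz":-0.11,"jaw":0.65},{"wx":0,"wy":0,"wz":-8,"dx":-0.03,"dy":0,"dz":-0.12,"jaw":0.65},{"wx":0,"wy":0,"wz":-16,"dx":-0.07,"dy":0.005,"dz":-0.12,"jaw":0.5},{"wx":0,"wy":0,"wz":-24,"dx":-0.11,"dy":0.01,"dz":-0.12,"jaw":0.5},{"wx":0,"wy":0,"wz":-30,"dx":-0.15,"dy":0.015,"dz":-0.12,"jaw":0.5},{"wx":0,"wy":0,"wz":-30.4,"dx":-0.16,"dy":0.017,"dz":-0.12,"jaw":0.5}]'
python3 go.py .42 .168 .005 29.4
python3 - <<'E'
from h import *
p=bot.read_camera("top"); X=cloud(p)
m=(X[...,2]>.05)&(X[...,2]<.12)&(np.hypot(X[...,0]-.5735,X[...,1]-.181)<.03)
q=X[m];print("stain",len(q),q.mean(0),q.max(0))
w=bot.read_camera("wrist"); save(w,"w5.png"); W=cloud(w)
for r in bot.regions_of(w,"forceps")[:2]:
    v,u=np.nonzero(r["pixels"]); P=np.array([ray(w,a,b,.006)[:2]*1000 for a,b in zip(u[::3],v[::3])]).astype(np.float32)
    print(r["score"],r["point"],len(u),cv2.minAreaRect(P))
E
```

```text
clock: 24.85
eef_pos: [0.5705, 0.1821, 0.0477]
eef_rot: [1.0, -0.008, -0.002, 0.0]
wrist_force: [0.4, 0.5, 0.0]
opening: 0.649
grasp_force: 0.0
clock: 25.65
eef_pos: [0.4091, 0.168, 0.1694]
eef_rot: [0.967, 0.255, -0.0, -0.0]
wrist_force: [1.2, 0.2, -0.2]
opening: 0.5
grasp_force: 0.0
t 25.6 pos [0.4091 0.168  0.1694] hd 29.5 tilt [-0.  0.] open 0.50 f 0.0 F [ 1.2  0.2 -0.2]
shift [0.0095 0.0054 0.1644] wz 0.1
stain 203 [0.56952158 0.1802152  0.07023929] [0.58929418 0.19854097 0.10727353]
0.89 [257.9, 163.3] 318 ((416.8482360839844, 168.69921875), (121.38920593261719, 14.469970703125), 29.282169342041016)
```

View pics/w5.png

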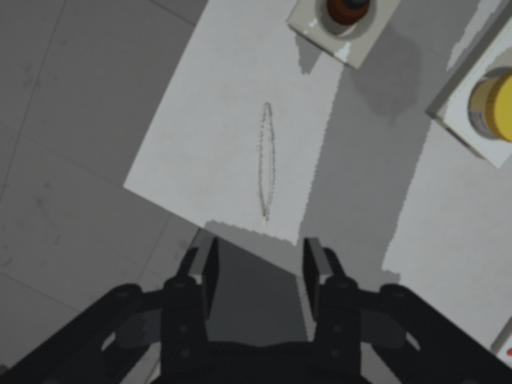

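Forceps run straight up the wrist image from (266,218) to (267,103): centre (.417,.169), heading 29.3°. The stain bottle is seated, with its top at 107 mm.

```bash
python3 -m pendant '[{"wx":0,"wy":0,"wz":0,"dx":0.007,"dy":0.003,"dz":0.03,"jaw":0.5},{"wx":0,"wy":0,"wz":0,"dx":0.007,"dy":0.003,"dz":0.07,"jaw":0.5},{"wx":0,"wy":0,"wz":0,"dx":0.007,"dy":0.003,"dz":0.11,"jaw":0.5},{"wx":0,"wy":0,"wz":0,"dx":0.007,"dy":0.003,"dz":0.14,"jaw":0.45},{"wx":0,"wy":0,"wz":0,"dx":0.007,"dy":0.003,"dz":0.155,"jaw":0.45},{"wx":0,"wy":0,"wz":0,"dx":0.007,"dy":0.003,"dz":0.155,"jaw":0.45},{"wx":0,"wy":0,"wz":0,"dx":0.007,"dy":0.003,"dz":0.155,"jaw":0.45},{"wx":0,"wy":0,"wz":0,"dx":0.007,"dy":0.003,"dz":0.155,"jaw":0.45}]'
python3 go.py .417 .1687 .004 29.3
```

```text
clock: 26.6
eef_pos: [0.4216, 0.1693, 0.016]
eef_rot: [0.967, 0.254, 0.002, 0.0]
wrist_force: [0.0, 0.0, -0.2]
opening: 0.446
grasp_force: 0.0
t 26.6 pos [0.4216 0.1693 0.016 ] hd 29.4 tilt [0.003 0.001] open 0.45 f 0.0 F [ 0.   0.  -0.2]
shift [-0.0043 -0.0018  0.012 ] wz 0.1
```

```bash
python3 -m pendant '[{"wx":0,"wy":0,"wz":0,"dx":-0.004,"dy":-0.002,"dz":0.006,"jaw":0.45},{"wx":0,"wy":0,"wz":0,"dx":-0.004,"dy":-0.002,"dz":0.012,"jaw":0.4},{"wx":0,"wy":0,"wz":0,"dx":-0.004,"dy":-0.002,"dz":0.012,"jaw":0.3},{"wx":0,"wy":0,"wz":0,"dx":-0.004,"dy":-0.002,"dz":0.012,"jaw":0},{"wx":0,"wy":0,"wz":0,"dx":-0.004,"dy":-0.002,"dz":0.012,"jaw":0},{"wx":0,"wy":0,"wz":0,"dx":-0.004,"dy":-0.002,"dz":0.012,"jaw":0},{"wx":0,"wy":0,"wz":0,"dx":-0.004,"dy":-0.002,"dz":0.012,"jaw":0},{"wx":0,"wy":0,"wz":0,"dx":-0.004,"dy":-0.002,"dz":0.012,"jaw":0}]'
python3 go.py .6171 -.1499 .14 -4.8
```

```text
clock: 27.4
eef_pos: [0.4151, 0.1687, 0.0024]
eef_rot: [0.967, 0.254, 0.0, -0.0]
wrist_force: [-0.1, 0.6, 0.2]
opening: 0.148
grasp_force: 58.5
t 27.4 pos [0.4151 0.1687 0.0024] hd 29.4 tilt [0. 0.] open 0.15 f 58.5 F [-0.1  0.6  0.2]
shift [ 0.0194  0.3767 -0.1376] wz 34.2
```

```bash
python3 -m pendant '[{"wx":0,"wy":0,"wz":0,"dx":0,"dy":0,"dz":-0.03,"jaw":0},{"wx":0,"wy":0,"wz":0,"dx":0,"dy":0,"dz":-0.07,"jaw":0},{"wx":0,"wy":0,"wz":0,"dx":0,"dy":0,"dz":-0.11,"jaw":0},{"wx":0,"wy":0,"wz":0,"dx":0,"dy":0.03,"dz":-0.14,"jaw":0},{"wx":0,"wy":0,"wz":6,"dx":0.005,"dy":0.07,"dz":-0.14,"jaw":0},{"wx":0,"wy":0,"wz":12,"dx":0.01,"dy":0.11,"dz":-0.14,"jaw":0},{"wx":0,"wy":0,"wz":18,"dx":0.015,"dy":0.15,"dz":-0.14,"jaw":0},{"wx":0,"wy":0,"wz":24,"dx":0.015,"dy":0.19,"dz":-0.14,"jaw":0}]'
python3 go.py .6171 -.1499 .14 -4.8
```

```text
clock: 28.2
eef_pos: [0.5225, 0.0092, 0.1425]
eef_rot: [0.999, 0.045, 0.0, -0.0]
wrist_force: [0.2, 0.8, -0.1]
opening: 0.148
grasp_force: 58.7
t 28.2 pos [0.5225 0.0092 0.1425] hd 5.2 tilt [0.001 0.   ] open 0.15 f 58.7 F [ 0.2  0.8 -0.1]
shift [0.0798 0.1671 0.0025] wz 10.0
```

```bash
python3 -m pendant '[{"wx":0,"wy":0,"wz":4,"dx":0.017,"dy":0.037,"dz":0,"jaw":0},{"wx":0,"wy":0,"wz":8,"dx":0.035,"dy":0.075,"dz":0,"jaw":0},{"wx":0,"wy":0,"wz":10,"dx":0.053,"dy":0.11,"dz":0,"jaw":0},{"wx":0,"wy":0,"wz":10,"dx":0.07,"dy":0.145,"dz":0,"jaw":0},{"wx":0,"wy":0,"wz":10,"dx":0.08,"dy":0.166,"dz":0.01,"jaw":0},{"wx":0,"wy":0,"wz":10,"dx":0.08,"dy":0.166,"dz":0.04,"jaw":0},{"wx":0,"wy":0,"wz":10,"dx":0.08,"dy":0.166,"dz":0.08,"jaw":0},{"wx":0,"wy":0,"wz":10,"dx":0.08,"dy":0.166,"dz":0.09,"jaw":0}]'
python3 go.py .6171 -.1499 .007 -4.8
python3 - <<'E'
from h import *
p=bot.read_camera("scene");cv2.imwrite("pics/s6.png",cv2.resize(p["pixels"][100:240,190:340,::-1],None,fx=3.5,fy=3.5))
E
```

```text
clock: 29.0
eef_pos: [0.6133, -0.1461, 0.0468]
eef_rot: [0.999, -0.04, -0.004, -0.001]
wrist_force: [-1.1, -0.2, -0.4]
opening: 0.148
grasp_force: 58.7
t 29.0 pos [ 0.6133 -0.1461  0.0468] hd -4.6 tilt [-0.009  0.003] open 0.15 f 58.7 F [-1.1 -0.2 -0.4]
shift [0.0045 0.0036 0.0397] wz 0.2
```

View pics/s6.png

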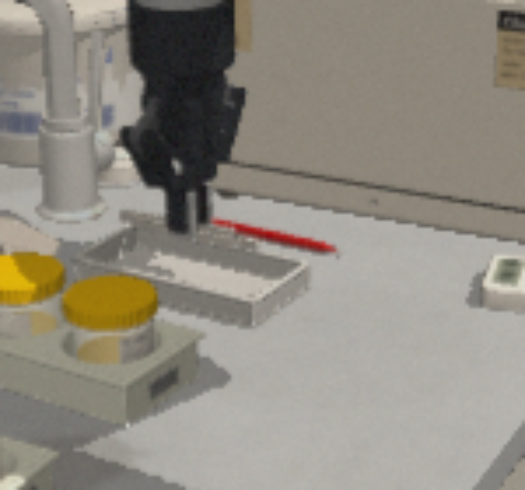

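Forceps hang level over the tray (120,213 to 260,245). Lowering.

```bash
python3 -m pendant '[{"wx":0,"wy":0,"wz":0,"dx":0.001,"dy":0.002,"dz":0,"jaw":0},{"wx":0,"wy":0,"wz":0,"dx":0.001,"dy":0.002,"dz":0.01,"jaw":0},{"wx":0,"wy":0,"wz":0,"dx":0.001,"dy":0.002,"dz":0.02,"jaw":0},{"wx":0,"wy":0,"wz":0,"dx":0.001,"dy":0.002,"dz":0.03,"jaw":0},{"wx":0,"wy":0,"wz":0,"dx":0.001,"dy":0.002,"dz":0.03,"jaw":0},{"wx":0,"wy":0,"wz":0,"dx":0.001,"dy":0.002,"dz":0.03,"jaw":0},{"wx":0,"wy":0,"wz":0,"dx":0.001,"dy":0.002,"dz":0.03,"jaw":0},{"wx":0,"wy":0,"wz":0,"dx":0.001,"dy":0.002,"dz":0.03,"jaw":0}]'
python3 go.py .6171 -.1499 .007 -4.8
```

```text
clock: 29.85
eef_pos: [0.6181, -0.1493, 0.0229]
eef_rot: [0.999, -0.04, 0.0, 0.0]
wrist_force: [-0.1, 0.8, -0.7]
opening: 0.145
grasp_force: 58.7
t 29.9 pos [ 0.6181 -0.1493  0.0229] hd -4.6 tilt [ 0.001 -0.   ] open 0.14 f 58.7 F [-0.1  0.8 -0.7]
shift [-0.001   0.0007  0.0159] wz 0.2
```

```bash
python3 -m pendant '[{"wx":0,"wy":0,"wz":0,"dx":-0.001,"dy":0,"dz":0.005,"jaw":0},{"wx":0,"wy":0,"wz":0,"dx":-0.001,"dy":0,"dz":0.01,"jaw":0},{"wx":0,"wy":0,"wz":0,"dx":-0.001,"dy":0,"dz":0.014,"jaw":0},{"wx":0,"wy":0,"wz":0,"dx":-0.001,"dy":0,"dz":0.016,"jaw":0},{"wx":0,"wy":0,"wz":0,"dx":-0.001,"dy":0,"dz":0.016,"jaw":0},{"wx":0,"wy":0,"wz":0,"dx":-0.001,"dy":0,"dz":0.016,"jaw":0},{"wx":0,"wy":0,"wz":0,"dx":-0.001,"dy":0,"dz":0.016,"jaw":0},{"wx":0,"wy":0,"wz":0,"dx":-0.001,"dy":0,"dz":0.016,"jaw":0}]'
python3 go.py .6171 -.1499 .007 -4.8
```

```text
clock: 30.65
eef_pos: [0.6168, -0.1491, 0.0065]
eef_rot: [0.999, -0.04, 0.0, 0.0]
wrist_force: [0.6, -0.3, -0.1]
opening: 0.149
grasp_force: 58.7
t 30.6 pos [ 0.6168 -0.1491  0.0065] hd -4.6 tilt [ 0. -0.] open 0.15 f 58.7 F [ 0.6 -0.3 -0.1]
shift [ 0.0003  0.0008 -0.0005] wz 0.2
```

1 mm off the floor; releasing with a small opening, then retreating up.

```bash
python3 -m pendant '[{"wx":0,"wy":0,"wz":0,"dx":0,"dy":0,"dz":0.001,"jaw":0},{"wx":0,"wy":0,"wz":0,"dx":0,"dy":0,"dz":0.001,"jaw":0.25},{"wx":0,"wy":0,"wz":0,"dx":0,"dy":0,"dz":0.001,"jaw":0.3},{"wx":0,"wy":0,"wz":0,"dx":0,"dy":0,"dz":0.001,"jaw":0.3},{"wx":0,"wy":0,"wz":0,"dx":0,"dy":0,"dz":0.001,"jaw":0.3},{"wx":0,"wy":0,"wz":0,"dx":0,"dy":0,"dz":-0.02,"jaw":0.3},{"wx":0,"wy":0,"wz":0,"dx":0,"dy":0,"dz":-0.05,"jaw":0.3},{"wx":0,"wy":0,"wz":0,"dx":0,"dy":0,"dz":-0.10,"jaw":0.3}]'
python3 -m pendant '[{"wx":0,"wy":0,"wz":0,"dx":-0.03,"dy":0,"dz":-0.05,"jaw":0.3},{"wx":0,"wy":0,"wz":0,"dx":-0.07,"dy":0,"dz":-0.07,"jaw":0.3},{"wx":0,"wy":0,"wz":0,"dx":-0.12,"dy":0,"dz":-0.07,"jaw":0.3},{"wx":0,"wy":0,"wz":0,"dx":-0.16,"dy":0,"dz":-0.07,"jaw":0.3},{"wx":0,"wy":0,"wz":0,"dx":-0.18,"dy":0,"dz":-0.07,"jaw":0.3},{"wx":0,"wy":0,"wz":0,"dx":-0.18,"dy":0,"dz":-0.07,"jaw":0.3},{"wx":0,"wy":0,"wz":0,"dx":-0.18,"dy":0,"dz":-0.07,"jaw":0.3},{"wx":0,"wy":0,"wz":0,"dx":-0.18,"dy":0,"dz":-0.07,"jaw":0.3}]'
python3 - <<'E'
from h import *
p=bot.read_camera("top"); X=cloud(p); cv2.imwrite("pics/t7.png",cv2.resize(p["pixels"][80:330,130:430,::-1],None,fx=2.2,fy=2.2))
for n,(x,y) in dict(cup1=(.656,.0117),cup2=(.5827,.0171),stain=(.5735,.181),oil=(.633,.18)).items():
    q=X[(X[...,2]>.05)&(X[...,2]<.12)&(np.hypot(X[...,0]-x,X[...,1]-y)<.03)]; print(n,len(q),q.mean(0).round(3),q[:,2].max().round(3))
w=bot.read_camera("wrist"); save(w,"w7.png")
for r in bot.regions_of(w,"forceps")[:1]:
    v,u=np.nonzero(r["pixels"]); P=np.array([ray(w,a,b,.009)[:2]*1000 for a,b in zip(u[::3],v[::3])]).astype(np.float32); print("forceps",r["score"],cv2.minAreaRect(P))
    print(np.percentile(cloud(w)[r["pixels"]&(w["depth"]>0)][:,2],[10,50,90]))
E
```

```text
clock: 31.45
eef_pos: [0.6139, -0.1481, 0.1033]
eef_rot: [0.999, -0.04, -0.004, -0.001]
wrist_force: [0.1, 0.1, -0.6]
opening: 0.302
grasp_force: 0.0
clock: 32.25
eef_pos: [0.4382, -0.1349, 0.1766]
eef_rot: [0.999, -0.04, 0.0, 0.0]
wrist_force: [-0.4, 0.0, -0.4]
opening: 0.299
grasp_force: 0.0
cup1 649 [0.655 0.012 0.07 ] 0.075
cup2 630 [0.581 0.018 0.071] 0.076
stain 200 [0.57  0.18  0.071] 0.106
oil 85 [0.633 0.18  0.073] 0.093
forceps 0.76 ((562.8543701171875, -143.40318298339844), (3.7199487686157227, 11.339347839355469), 85.51828002929688)
[0.00898736 0.01034563 0.01123308]
```

View pics/w7.png

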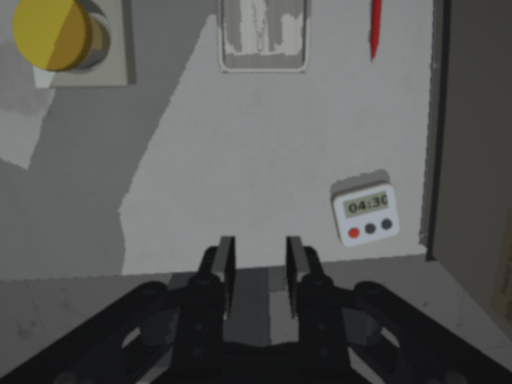

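View pics/t7.png

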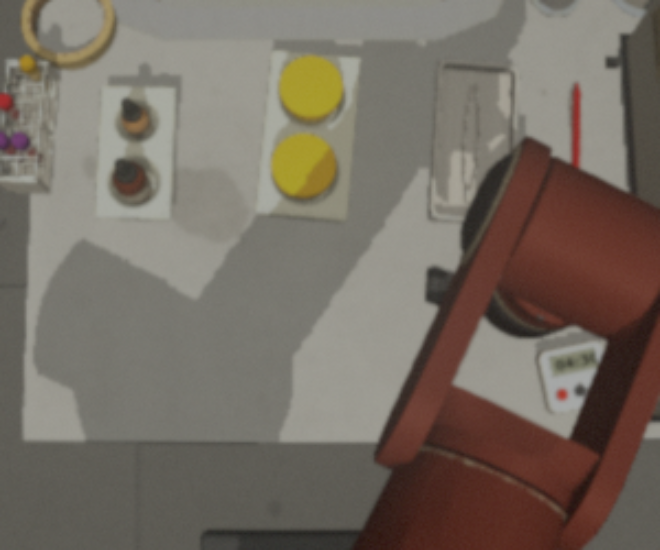

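The wrist view shows one forceps end inside the tray (262,25). The top view shows the forceps lying centrally along the tray (470,85 to 462,200), both lids seated and both bottles in their wells. The heights match fully seated, and the timer and pen show no sign of having moved. Handing in.

```bash
python3 -c "
from plant import bot
print(bot.hand_in())"
```

```text
the job is handed in; nothing more can be done
None
```

The job is handed in at about 32 s: my last camera check showed both cups and both bottles seated upright in their wells, the forceps flat in the tray, and the timer and pen where they lay; the hand-in call returned no verdict.

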